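Load a test bar in the bench hardness tester and hold the lever for the reading

TASK

Take the hardness of the plain rectangular plastic bar: slide it into the hardness tester's bar nest from the open end until it lies flat and fully home against the end stop, and let go of it. Then take the tester's hand lever by its ball knob and bring it smoothly down until its pointer stands between the two marks on the quadrant plate, not forcing it far past them, so that the presser foot bears on the bar with its test load. Keep it there for the reading, at least three seconds, and finish the program while still holding it between the marks; leave the dumbbell-shaped bar, the steel test block and the jar alone.

Things in the scene. Friction and masses are not known exactly. Their poses are not given: they have to be found in the camera images.
- bar: the test bar: plain rectangular cream plastic strip, 150 mm long (its y) x 30 mm wide (x) x 6 mm thick (z), about 35 g, flat on the bench at first. Origin: centre of its underside. Its ends are alike; either may go in first. The other cream bar, waisted like a dumbbell, is not to be used.
- stand: the hardness tester: white C-shaped stand, fixed and level, placed anew each time. Base 200 x 170 mm, 22 mm thick, ending at y = +-85 mm; column at the back; head 175 to 235 mm above the bench. Origin on the bench, straight under the presser foot; z up, -x to its front (dial, lever), y along the bar nest. Head and dial (54 mm round) stay within 28 mm of y = 0; lever on the -y side.
- nest (a point): point on the nest floor, under the presser foot, 45 mm above the bench; axes as the stand's. The nest is a slot 33 mm wide between rails 5 mm high, from y = -55 to 40 mm, flaring to 42 mm at the open end, y = 55 mm, where its plate ends too. With the bar fully home the bar's origin is at x 0, y 30, z 0 mm here and its last 50 mm stick out beyond the plate, 23 mm above the base.
- stop (a point): foot of the end stop's face, mid-slot, on the nest floor, at y = -45 mm in the frame of nest; the stop is a steel bar 10 mm high across the slot, facing +y
- foot: presser foot under the dial: flat steel disc, 18 mm in diameter. Origin: centre of its underside, 20 mm above the nest floor with the lever at rest (dial's underside 28 mm higher). It goes down 25 mm per radian of the lever, so it meets a 6 mm bar at lever 0.56 rad; then it yields against its load spring, 2 N per mm (lever 0.80: 12 N on the bar).
- knob: black ball knob, 30 mm in diameter, on the end of the hand lever, a steel rod 10 mm thick that comes from the pivot; origin at the ball's centre. At rest it is up, 287 mm above the bench, seen from the pivot 0.60 rad above level to the front (stand's -x); pressed down it follows its circle. At lever 0.71 the ball's centre is 189 mm above the bench, at 0.80 176 mm, at 0.89 164 mm.
- pivot (a point): centre of the lever's circle: level axis along the stand's y; 145 mm from here to the ball's centre, same y. In the frame of nest it is at x 22, y -78, z 160 mm
- lever (a joint): angle of the hand lever, rad: 0 at rest (up), grows as the ball goes down, end stop 1.1. A thin pointer sweeps a quadrant plate beside the head; its two marks are at 0.71 and 0.89, the middle is 0.80. A spring drives the lever back up when let go: 1.3 N at the ball starts it, 2.2 N just before the foot meets the bar, 3.7 to 5.6 N between the marks.
- dumbbell: bystander: cream plastic tensile bar, waisted, 170 mm long, 22 mm wide at the ends, 5 mm thick, flat on the bench; origin at the centre of its underside
- test_block: bystander: steel reference disc, 64 mm in diameter, 14 mm high; origin at the centre of its underside
- jar: bystander: whitish translucent jar with a black lid, 68 mm in diameter, 100 mm high; origin at the centre of its underside
Things that resemble listed ones, but are neither listed nor needed, are in the scene too. Leave any orange or pink look-alike of the bar alone.

How it is judged:
By the outcome, as a careful person would: the job done as asked, in the order asked, and still so for the second after the job is handed in, while the arm keeps its last pose, push and grip.
It also fails if it takes over 64 s, if anything falls off the work surface, if the arm or the gripper's body presses on something with over 40 N, if the wrist force passes 120 N, or if a joint passes its speed limit or range.

ROBOT

A 6-joint arm with a two-finger parallel gripper is mounted at the origin on the work surface. World frame = base frame: x ahead of the robot, y to its left, z up, the work surface at z = 0. Lengths are in m, angles in degrees, forces in N, time in s.
With the tool pointing down it reaches from about 0.4 to 0.825 m from the base axis. Payload 7 kg.
Tool frame: the origin (TCP) lies at the very end of the fingers, on their centre line; the grasp point (between the pads) lies 19 mm behind it; z points along the fingers, y is the line along which they close (so a half turn about z gives the same grasp; the last joint's range is limited). The gripper opens to 88 mm and grips with 3 to 60 N. Pads are 19 mm wide; open, the fingers measure 130 mm over their backs; the gripper's body (78 mm by 193 mm) begins 47 mm behind the grasp point.
Start: joints at [-58.207, 20.546, 0.682, 0, -70.136, -16.507], TCP at [0.178, -0.651, 0.227] pointing down, gripper open.
Joint ranges: [-176.03, 176.03], [-82.01, 121.73], [-58.28, 71.71], [-173.87, 95.51], [-174.79, -0.11], [-173.66, 173.66]. Speed limits (degrees/s): [136.94, 136.94, 172.46, 180, 180, 180].

INTERFACE

Orientations are given as [roll, pitch, yaw] about the fixed x, y, z axes, in that order (R = Rz(yaw) Ry(pitch) Rx(roll)).
In Python, from plant import ctrl, cams, workorder gives the robot as it stands.
- The arm moves only by the tool play_rows, never from a script. Its argument "motion" is a list of rows, each an object of numbers: "x", "y", "z": the shift along the tool's x, y, z normalised to -1 to 1, where 1 is 0.025 m; "rx", "ry", "rz": the turn, a rotation vector about the tool's x, y, z normalised to -1 to 1, where 1 is 4 degrees. A call has 1 to 20 rows; each row shifts and turns the commanded pose from where the row before left it, along the tool's axes as they then stand; what a row does not reach is not made up. A row lasts 1/8 s, in which the tool goes at most 62.5 mm and 10.7 degrees, less where a joint would pass 70% of its speed; a pose out of reach is approached as far as the arm can. A call with a number of a shift or a turn outside -1 to 1 is refused whole. A call with a gripper value outside its range is refused whole. "fingers" is the opening, from -1 (shut) to 1 (fully open), set as the call begins (left out, the last holds). The fingers move at their own pace and stop on an object; the grip force is fixed at half the most. Time passes only in rows, so rows that do not move let the fingers close. It gives the time, the measured TCP pose, the force, the opening and the grip force at its end, in the units of the state.
- ctrl.get_obs(): the state, without advancing time (a new reading comes with each control period).
- cams.snapshot(name): name is "scene" or "side" or "wrist"; returns the picture (400x640x3 uint8, blue, green, red); there is no depth.
- cams.get_calibration(name): a dict with "vertical_fov" (degrees; the focal length in pixels is half the picture's height over the tangent of half this angle, whatever the lens; pixels are square), "cx", "cy" (the principal point, pixels), "position" and "rotation" of the camera in the world. Camera axes: x right, y up, looking along -z (the intrinsics and any distortion apply to the point x, -y, -z); pixel columns grow to the right and rows downward; lengths in m; the calibration is good to about 2 mm. A picture is of the moment at which its call begins: read the wrist's pose just before it. get_calibration takes no time and is no camera call; for the wrist camera it gives the pose at the moment of the call.
- workorder.close_job(): hands the job in; it is judged then, once.
The state is a dict: "clock": time; "joint_pos": joint angles; "qvel": joint speeds; "tau": joint torques, N m; "tool_pos": TCP position; "orientation": TCP orientation; "force": force on the tool from outside, world axes, zero at the start; "moment": the same for the moment, N m; "opening": finger opening in m; "gripper_force": force on a finger pad.
Only numpy, scipy, OpenCV 4.12 (cv2) and the standard library are available. Lean on these libraries where they do the work, as an engineer would, in place of code of your own. Each camera call takes 0.05 s, during which the arm holds its last target. There are 200 camera calls.

## Working session

There is one attempt and no reset: what is moved stays moved. The work goes in short steps, Python scripts to look and compute and a tool call to move; the robot and the scene stay as the last step left them, time stands still between calls to the robot, and variables do not carry over. Pictures are saved under pics/ and viewed, at most 10 in all, crops included, and the job is handed in when it is done.

Besides the shell and the picture viewer there is one more tool, called after ">>>" as a command line: name --argument value ..., lists and objects as JSON in quotes. play_rows: Moves the arm, as the interface text tells. Its arguments: {"type":"object","properties":{"motion":{"type":"array"},"fingers":{"type":"number"}},"required":["motion"]}

```bash
mkdir -p pics; ls; python3 - <<'E'
from plant import ctrl,cams
import cv2
for n in("scene","side"):
    c=cams.get_calibration(n);print(n,c)
    cv2.imwrite(f"pics/{n}0.png",cams.snapshot(n))
print(ctrl.get_obs())
E
```

```text
pics
scene {'vertical_fov': 44.71332929504666, 'cx': 321.81210598887355, 'cy': 208.46131733258403, 'position': array([1.38067182, 1.07432513, 1.20684141]), 'rotation': array([ 52.2124467 ,  -0.39582854, 138.42591837])}
side {'vertical_fov': 54.88888276072619, 'cx': 321.30112792838156, 'cy': 194.01174712232284, 'position': array([0.05950156, 0.85279666, 1.02387493]), 'rotation': array([  46.4209348 ,   -0.15718001, -149.00591186])}
{'clock': 0.1, 'joint_pos': array([-5.82058613e+01,  2.05897292e+01,  6.38809667e-01, -1.77511601e-02,
       -7.01344777e+01, -1.65071659e+01]), 'qvel': array([ 0.01643996, -0.07813778,  0.05798235,  0.27524089, -0.01097082,
        0.00305036]), 'tau': array([-1.42232984e-03, -5.84163952e+01,  2.93753654e+01,  7.01563954e+00,
        1.02106258e-02, -5.25510745e-05]), 'tool_pos': array([ 0.1778318 , -0.65070722,  0.22568763]), 'orientation': array([ 1.79913381e+02, -8.26649165e-03, -1.64719065e+02]), 'force': array([-0.77513983, -0.59698572,  1.11580048]), 'moment': array([-0.0337089 ,  0.00018486,  0.03890809]), 'gripper_force': 0.0, 'opening': 0.08758958299358602}
```

View pics/scene0.png

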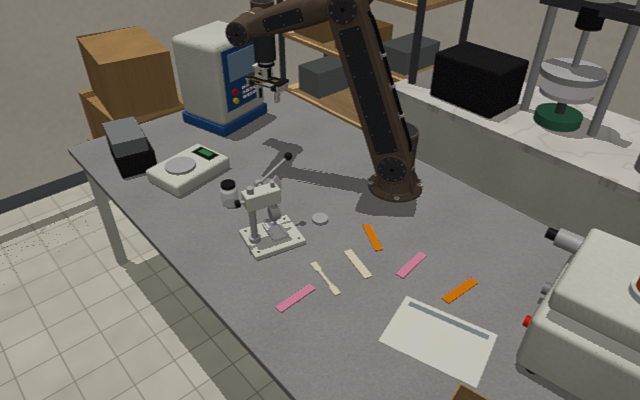

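View pics/side0.png

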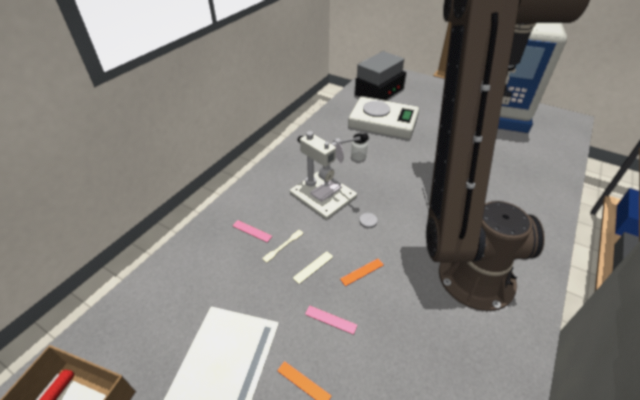

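The scene camera shows the cream bar at (357,264), the dumbbell at (325,278), the stand at (270,235) and the knob at (288,156). In the side camera the bar is at (313,267) and the knob at (362,138).

```bash
cat >h.py <<'E'
import numpy as np,cv2
from scipy.spatial.transform import Rotation as R
from plant import ctrl,cams
class Cam:
    def __init__(s,n,H=400):
        c=cams.get_calibration(n);s.f=H/2/np.tan(np.radians(c['vertical_fov']/2))
        s.cx,s.cy=c['cx'],c['cy'];s.p=np.array(c['position']);s.R=R.from_euler('xyz',c['rotation'],degrees=True).as_matrix()
    def ray(s,uv):
        d=np.array([(uv[0]-s.cx)/s.f,-(uv[1]-s.cy)/s.f,-1]);return s.R@d
    def plane(s,uv,z):
        d=s.ray(uv);return s.p+d*(z-s.p[2])/d[2]
    def proj(s,P):
        q=(np.atleast_2d(P)-s.p)@s.R;return np.c_[s.cx-s.f*q[:,0]/q[:,2],s.cy+s.f*q[:,1]/q[:,2]]
def tri(c1,u1,c2,u2):
    A=[];b=[]
    for c,u in((c1,u1),(c2,u2)):
        d=c.ray(u);d/=np.linalg.norm(d);M=np.eye(3)-np.outer(d,d);A.append(M);b.append(M@c.p)
    x,*_=np.linalg.lstsq(np.vstack(A),np.hstack(b),rcond=None);return x,[np.linalg.norm(a@x-bb) for a,bb in zip(A,b)]
E
python3 - <<'E'
from h import *
for n,(u,v),k in(("scene",(357,264),1),("side",(313,267),1)):
    c=Cam(n);im=cv2.imread(f"pics/{n}0.png")
    b=im.astype(int);m=((b.min(2)>130)&(abs(b[...,2]-b[...,0])<90)).astype(np.uint8)
    N,L,st,ce=cv2.connectedComponentsWithStats(m,connectivity=4)
    i=L[v,u];pts=np.argwhere(L==i)[:,::-1].astype(float)
    print(n,im[v,u],st[i])
    W=np.array([c.plane(p,.006)[:2] for p in pts])
    r=cv2.minAreaRect(W.astype(np.float32)*1000);print(r,W.mean(0));print(cv2.boxPoints(r))
s,d=Cam("scene"),Cam("side");print("knob",tri(s,(288.5,156.5),d,(362,138)))
a=cv2.imread("pics/scene0.png")[140:265,210:330];cv2.imwrite("pics/c1.png",cv2.resize(a,None,fx=4.8,fy=4.8,interpolation=2)[:600])
a=cv2.imread("pics/side0.png")[120:230,280:390];cv2.imwrite("pics/c2.png",cv2.resize(a,None,fx=5.4,fy=5.4,interpolation=2)[:600])
E
```

```text
scene [166 189 195] [344 249  29  29 280]
((458.0057067871094, 235.15992736816406), (152.98052978515625, 32.73926544189453), 74.87354278564453) [0.45904633 0.23869289]
[[422.2431  165.59155]
 [453.84802 157.04822]
 [493.7683  304.7283 ]
 [462.1634  313.27164]]
side [221 239 239] [     0      0    640    400 121029]
((340.62542724609375, -1160.687744140625), (2247.04052734375, 3843.41259765625), 14.158610343933105) [ 0.37434456 -0.13844538]
[[-1218.8276    427.82068]
 [ -278.70203 -3298.838  ]
 [ 1900.0785  -2749.1963 ]
 [  959.9529    977.4624 ]]
knob (array([ 0.47950362, -0.11029296,  0.28818855]), [np.float64(0.0014860887350806903), np.float64(0.0014860887350807166)])
```

View pics/c1.png

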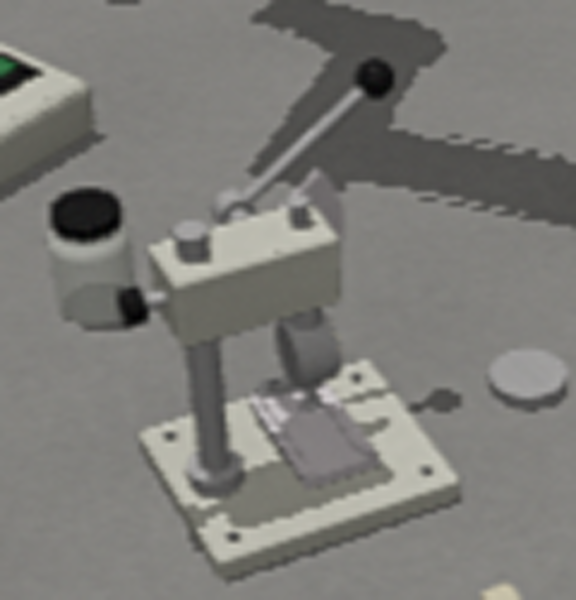

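View pics/c2.png

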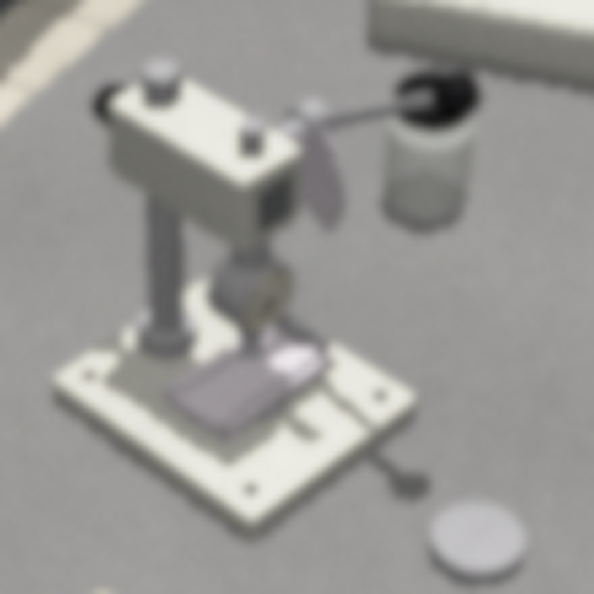

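Scene crop: base top corners at about (140,435), (222,556), (460,475) and (372,360), with the knob at (375,78). Side crop: corners at about (53,378), (250,520) and (415,395). The knob overlaps the jar lid near (457,92).

```bash
cat >fit.py <<'E'
from h import *
from scipy.optimize import least_squares
s,d=Cam("scene"),Cam("side")
S=lambda u,v:(210+u/4.8-.4,140+v/4.8-.4)
D=lambda u,v:(280+u/5.4-.4,120+v/5.4-.4)
K=(22-145*np.cos(.6),-78,287)
obs=[(s,S(140,435),(1,-85,22)),(s,S(222,558),(1,85,22)),(s,S(460,476),(0,85,22)),(s,S(372,360),(0,-85,22)),
(d,D(53,379),(1,85,22)),(d,D(250,521),(0,85,22)),(d,D(415,395),(0,-85,22)),(s,S(375,78),K),(d,D(457,92),K)]
def P(p,X):
    x,y,z=X
    if x in(0,1): x=p[3]+(100 if x else -100)
    c,sn=np.cos(p[2]),np.sin(p[2])
    return np.array([p[0]+(c*x-sn*y)/1e3,p[1]+(sn*x+c*y)/1e3,z/1e3])
f=lambda p:np.hstack([c.proj(P(p,X))[0]-u for c,u,X in obs])
r=min((least_squares(f,[.6,-.05,y,20],x_scale=[.1,.1,.1,10],loss='soft_l1') for y in(0,1.5,3,-1.5)),key=lambda r:r.cost)
print(r.x,np.degrees(r.x[2]),r.cost);print(f(r.x).reshape(-1,2).round(1))
im=cv2.imread("pics/side0.png")[240:295,285:340].astype(int);m=(im.min(2)>175).astype(np.uint8)
N,L,st,_=cv2.connectedComponentsWithStats(m,connectivity=4);i=L[27,28];print(st[i])
W=np.array([d.plane((p[1]+285,p[0]+240),.006)[:2] for p in np.argwhere(L==i)])*1000
print(cv2.minAreaRect(W.astype(np.float32)),W.mean(0))
E
python3 fit.py
```

```text
[ 0.58962183 -0.06499526 -0.23044051 14.24959307] -13.20326866148269 2.6060010087331342
[[-0.3 -1. ]
 [-0.1  1. ]
 [ 1.   0.5]
 [-0.4 -0.8]
 [-1.  -0.5]
 [ 0.4 -0. ]
 [ 0.8 -0.1]
 [ 0.1  0.1]
 [-0.2  0.2]]
[  8  11  40  32 391]
((457.8972473144531, 235.48780822753906), (151.59878540039062, 32.34036636352539), 75.16404724121094) [458.10825053 237.10532453]
```

Stand origin fits at (0.590, -0.065) with yaw -13.2°. Both cameras put the bar at (0.458, 0.236) with its axis at 75°. First move: lift and turn the tool.

>>> play_rows --motion '[{"z": -0.5,"rz": -1},{"z": -0.5,"rz": -1},{"z": -0.5,"rz": -1},{"z": -0.5,"rz": -1},{"z": -0.5,"rz": -1},{"z": -0.5,"rz": -1},{"z": -0.5,"rz": -1},{"z": -0.5,"rz": -1},{"z": -0.5,"rz": -1},{"z": -0.5,"rz": -1},{"z": -0.5,"rz": -1},{"z": -0.5,"rz": -1},{"z": -0.5,"rz": -1},{"z": -0.5,"rz": -1},{"z": -0.5,"rz": -1}]' --fingers 0.1

```text
$.motion[0]: bad value
```

```bash
cat >>h.py <<'E'
def go(*T):
    o=ctrl.get_obs();p=np.array(o['tool_pos']);Rm=R.from_euler('xyz',o['orientation'],degrees=True).as_matrix()
    print('t',round(o['clock'],2),'tcp',p.round(4),'rpy',np.round(o['orientation'],2),'F',np.round(o['force'],1),'op',round(o['opening'],4),'gf',round(o['gripper_force'],1))
    for t in T:
        t=np.array(t);print(t.round(4),'units',(Rm.T@(t-p)/.025).round(2));p=t
SO=np.array([.5896,-.0650]);SY=np.radians(-13.2)
def st(x,y,z): # stand mm -> world m
    c,s=np.cos(SY),np.sin(SY);return np.array([SO[0]+(c*x-s*y)/1e3,SO[1]+(s*x+c*y)/1e3,z/1e3])
E
python3 - <<'E'
from h import *
go((.5,-.3,.40),(.5,-.0,.40),(.472,.289,.2))
s=Cam("scene")
for n,u in(("orange",(372,237)),("orange near",(380,249)),("pink",(412,264)),("pink l",(398,276)),("dumb",(325,278)),("dumb e",(314,263)),("dumb e2",(338,293))):print(n,s.plane(u,.005).round(3))
E
```

```text
t 0.1 tcp [ 0.1778 -0.6507  0.2257] rpy [ 1.7991e+02 -1.0000e-02 -1.6472e+02] F [-0.8 -0.6  1.1] op 0.0876 gf 0.0
[ 0.5 -0.3  0.4] units [-16.13  10.15  -6.96]
[ 0.5 -0.   0.4] units [-3.16 11.58  0.02]
[0.472 0.289 0.2  ] units [-1.97 11.43  8.02]
orange [0.32  0.175 0.005]
orange near [0.346 0.24  0.005]
pink [0.318 0.368 0.005]
pink l [0.4   0.374 0.005]
dumb [0.594 0.216 0.005]
dumb e [0.575 0.137 0.005]
dumb e2 [0.607 0.295 0.005]
```

>>> play_rows --motion '[{"x": 0,"y": 0,"z": -0.5,"rx": 0,"ry": 0,"rz": -1},{"x": 0,"y": 0,"z": -0.5,"rx": 0,"ry": 0,"rz": -1},{"x": 0,"y": 0,"z": -0.5,"rx": 0,"ry": 0,"rz": -1},{"x": 0,"y": 0,"z": -0.5,"rx": 0,"ry": 0,"rz": -1},{"x": 0,"y": 0,"z": -0.5,"rx": 0,"ry": 0,"rz": -1},{"x": 0,"y": 0,"z": -0.5,"rx": 0,"ry": 0,"rz": -1},{"x": 0,"y": 0,"z": -0.5,"rx": 0,"ry": 0,"rz": -1},{"x": 0,"y": 0,"z": -0.5,"rx": 0,"ry": 0,"rz": -1},{"x": 0,"y": 0,"z": -0.5,"rx": 0,"ry": 0,"rz": -1},{"x": 0,"y": 0,"z": -0.5,"rx": 0,"ry": 0,"rz": -1},{"x": 0,"y": 0,"z": -0.5,"rx": 0,"ry": 0,"rz": -1},{"x": 0,"y": 0,"z": -0.5,"rx": 0,"ry": 0,"rz": -1},{"x": 0,"y": 0,"z": -0.5,"rx": 0,"ry": 0,"rz": -1},{"x": 0,"y": 0,"z": -0.5,"rx": 0,"ry": 0,"rz": -1},{"x": 0,"y": 0,"z": -0.5,"rx": 0,"ry": 0,"rz": -1}]' --fingers 0.1

```text
clock: 1.98
tool_pos: [0.178, -0.6509, 0.4139]
orientation: [180.0, 0.1, -104.6]
force: [-0.6, -0.2, 0.1]
opening: 0.0479
gripper_force: 0.0
```

```bash
python3 -c "
from h import *
go((.5,-.3,.41),(.5,-.0,.41),(.472,.289,.2))"
```

```text
t 1.98 tcp [ 0.178  -0.6509  0.4139] rpy [ 1.7997e+02  5.0000e-02 -1.0458e+02] F [-0.6 -0.2  0.1] op 0.0479 gf 0.0
[ 0.5  -0.3   0.41] units [-16.83  -8.93   0.17]
[ 0.5  -0.    0.41] units [-1.161e+01  3.020e+00  1.000e-02]
[0.472 0.289 0.2  ] units [-10.9    3.99   8.41]
```

>>> play_rows --motion '[{"x": -1,"y": -0.53,"z": 0,"rx": 0,"ry": 0,"rz": 0},{"x": -1,"y": -0.53,"z": 0,"rx": 0,"ry": 0,"rz": 0},{"x": -1,"y": -0.53,"z": 0,"rx": 0,"ry": 0,"rz": 0},{"x": -1,"y": -0.53,"z": 0,"rx": 0,"ry": 0,"rz": 0},{"x": -1,"y": -0.53,"z": 0,"rx": 0,"ry": 0,"rz": 0},{"x": -1,"y": -0.53,"z": 0,"rx": 0,"ry": 0,"rz": 0},{"x": -1,"y": -0.53,"z": 0,"rx": 0,"ry": 0,"rz": 0},{"x": -1,"y": -0.53,"z": 0,"rx": 0,"ry": 0,"rz": 0},{"x": -1,"y": -0.53,"z": 0,"rx": 0,"ry": 0,"rz": 0},{"x": -1,"y": -0.53,"z": 0,"rx": 0,"ry": 0,"rz": 0},{"x": -1,"y": -0.53,"z": 0,"rx": 0,"ry": 0,"rz": 0},{"x": -1,"y": -0.53,"z": 0,"rx": 0,"ry": 0,"rz": 0},{"x": -1,"y": -0.53,"z": 0,"rx": 0,"ry": 0,"rz": 0},{"x": -1,"y": -0.53,"z": 0,"rx": 0,"ry": 0,"rz": 0},{"x": -1,"y": -0.53,"z": 0,"rx": 0,"ry": 0,"rz": 0},{"x": -1,"y": -0.53,"z": 0,"rx": 0,"ry": 0,"rz": 0},{"x": -1,"y": -0.53,"z": 0,"rx": 0,"ry": 0,"rz": 0}]'

```text
clock: 4.1
tool_pos: [0.5042, -0.2964, 0.4137]
orientation: [180.0, 0.0, -104.7]
force: [0.0, -1.3, -0.3]
opening: 0.0483
gripper_force: 0.0
```

>>> play_rows --motion '[{"x": -0.97,"y": 0.25,"z": 0,"rx": 0,"ry": 0,"rz": 0},{"x": -0.97,"y": 0.25,"z": 0,"rx": 0,"ry": 0,"rz": 0},{"x": -0.97,"y": 0.25,"z": 0,"rx": 0,"ry": 0,"rz": 0},{"x": -0.97,"y": 0.25,"z": 0,"rx": 0,"ry": 0,"rz": 0},{"x": -0.97,"y": 0.25,"z": 0,"rx": 0,"ry": 0,"rz": 0},{"x": -0.97,"y": 0.25,"z": 0,"rx": 0,"ry": 0,"rz": 0},{"x": -0.97,"y": 0.25,"z": 0,"rx": 0,"ry": 0,"rz": 0},{"x": -0.97,"y": 0.25,"z": 0,"rx": 0,"ry": 0,"rz": 0},{"x": -0.97,"y": 0.25,"z": 0,"rx": 0,"ry": 0,"rz": 0},{"x": -0.97,"y": 0.25,"z": 0,"rx": 0,"ry": 0,"rz": 0},{"x": -0.97,"y": 0.25,"z": 0,"rx": 0,"ry": 0,"rz": 0},{"x": -0.97,"y": 0.25,"z": 0,"rx": 0,"ry": 0,"rz": 0}]'

```text
clock: 5.6
tool_pos: [0.5048, 0.0041, 0.4138]
orientation: [180.0, -0.0, -104.7]
force: [0.4, -0.6, -0.1]
opening: 0.0479
gripper_force: 0.0
```

>>> play_rows --motion '[{"x": -1,"y": 0.36,"z": 0.5,"rx": 0,"ry": 0,"rz": 0},{"x": -1,"y": 0.36,"z": 0.5,"rx": 0,"ry": 0,"rz": 0},{"x": -1,"y": 0.36,"z": 0.5,"rx": 0,"ry": 0,"rz": 0},{"x": -1,"y": 0.36,"z": 0.5,"rx": 0,"ry": 0,"rz": 0},{"x": -1,"y": 0.36,"z": 0.8,"rx": 0,"ry": 0,"rz": 0},{"x": -1,"y": 0.36,"z": 0.8,"rx": 0,"ry": 0,"rz": 0},{"x": -1,"y": 0.36,"z": 0.8,"rx": 0,"ry": 0,"rz": 0},{"x": -1,"y": 0.36,"z": 1,"rx": 0,"ry": 0,"rz": 0},{"x": -1,"y": 0.36,"z": 1,"rx": 0,"ry": 0,"rz": 0},{"x": -1,"y": 0.36,"z": 1,"rx": 0,"ry": 0,"rz": 0},{"x": -1,"y": 0.36,"z": 1,"rx": 0,"ry": 0,"rz": 0},{"x": 0,"y": 0,"z": 0,"rx": 0,"ry": 0,"rz": 0},{"x": 0,"y": 0,"z": 0,"rx": 0,"ry": 0,"rz": 0}]'

```text
clock: 7.22
tool_pos: [0.4793, 0.2942, 0.2043]
orientation: [-180.0, -0.0, -104.7]
force: [0.4, -0.5, 0.1]
opening: 0.048
gripper_force: 0.0
```

```bash
python3 - <<'E'
from h import *
go((.472,.289,.1),(.472,.289,.003))
print(cams.get_calibration("wrist"))
c=Cam("wrist");im=cams.snapshot("wrist");cv2.imwrite("pics/w1.png",im)
print(c.proj([[.458,.236,.006],[.472,.289,.006]]))
E
```

```text
t 7.22 tcp [0.4793 0.2942 0.2043] rpy [-1.7999e+02 -2.0000e-02 -1.0469e+02] F [ 0.4 -0.5  0.1] op 0.048 gf 0.0
[0.472 0.289 0.1  ] units [0.27 0.23 4.17]
[0.472 0.289 0.003] units [-0.    0.    3.88]
{'vertical_fov': 66.23064976892499, 'cx': 318.32402264262277, 'cy': 202.45281001185, 'position': array([0.45817375, 0.21389104, 0.36169662]), 'rotation': array([-1.76290093e+01,  3.77337530e-02,  1.65329941e+02])}
[[323.65088017 124.89473182]
 [323.303958   172.69544218]]
```

View pics/w1.png

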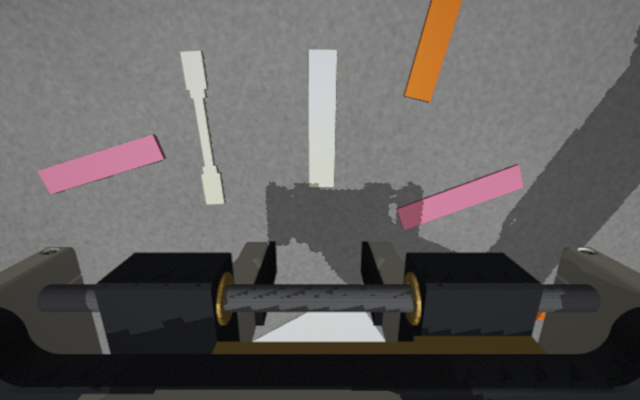

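The wrist view shows the bar vertical in the picture, with corners at about (308.5,50), (336,50), (309.5,186) and (333.5,187). The dumbbell and the pink and orange strips are clear of it.

```bash
python3 - <<'E'
from h import *
c=Cam("wrist");im=cv2.imread("pics/w1.png").astype(int)
sub=im[40:200,290:350];m=(sub.min(2)>140).astype(np.uint8)
N,L,st_,_=cv2.connectedComponentsWithStats(m,connectivity=4);i=L[60,32];print(st_[i])
W=np.array([c.plane((p[1]+290,p[0]+40),.006)[:2] for p in np.argwhere(L==i)])*1000
r=cv2.minAreaRect(W.astype(np.float32));print(r,W.mean(0));print(cv2.boxPoints(r))
# finger midline in the scene/side? tool line check
a=np.radians(75);ctr=np.array(r[0])/1e3
g=ctr+.055*np.array([np.cos(a),np.sin(a)])
go((*g,.1),(*g,.002))
E
```

```text
[  18    9   30  139 3796]
((459.5467529296875, 233.07809448242188), (149.98617553710938, 31.330413818359375), 74.71783447265625) [458.44298805 227.18825309]
[[424.66934 164.86572]
 [454.89188 156.60788]
 [494.42416 301.29047]
 [464.20163 309.5483 ]]
t 7.28 tcp [0.4795 0.2941 0.2047] rpy [-1.7997e+02  3.0000e-02 -1.0472e+02] F [ 0.2 -0.4  0.2] op 0.048 gf 0.0
[0.4738 0.2862 0.1   ] units [0.37 0.14 4.19]
[0.4738 0.2862 0.002 ] units [0.   0.   3.92]
```

>>> play_rows --motion '[{"x": 0.3,"y": 0.17,"z": 1,"rx": 0,"ry": 0,"rz": 0},{"x": 0,"y": 0,"z": 1,"rx": 0,"ry": 0,"rz": 0},{"x": 0,"y": 0,"z": 1,"rx": 0,"ry": 0,"rz": 0},{"x": 0,"y": 0,"z": 1,"rx": 0,"ry": 0,"rz": 0},{"x": 0,"y": 0,"z": 1,"rx": 0,"ry": 0,"rz": 0},{"x": 0,"y": 0,"z": 1,"rx": 0,"ry": 0,"rz": 0},{"x": 0,"y": 0,"z": 1,"rx": 0,"ry": 0,"rz": 0},{"x": 0,"y": 0,"z": 0.5,"rx": 0,"ry": 0,"rz": 0},{"x": 0,"y": 0,"z": 0.3,"rx": 0,"ry": 0,"rz": 0},{"x": 0,"y": 0,"z": 0.2,"rx": 0,"ry": 0,"rz": 0},{"x": 0,"y": 0,"z": 0.1,"rx": 0,"ry": 0,"rz": 0},{"x": 0,"y": 0,"z": 0,"rx": 0,"ry": 0,"rz": 0},{"x": 0,"y": 0,"z": 0,"rx": 0,"ry": 0,"rz": 0}]'

```text
clock: 8.9
tool_pos: [0.4733, 0.2884, 0.0019]
orientation: [-180.0, 0.0, -104.7]
force: [0.2, -0.4, 0.4]
opening: 0.0481
gripper_force: 0.0
```

>>> play_rows --motion '[{"x": 0,"y": 0,"z": 0,"rx": 0,"ry": 0,"rz": 0},{"x": 0,"y": 0,"z": 0,"rx": 0,"ry": 0,"rz": 0},{"x": 0,"y": 0,"z": 0,"rx": 0,"ry": 0,"rz": 0},{"x": 0,"y": 0,"z": 0,"rx": 0,"ry": 0,"rz": 0},{"x": 0,"y": 0,"z": 0,"rx": 0,"ry": 0,"rz": 0},{"x": 0,"y": 0,"z": 0,"rx": 0,"ry": 0,"rz": 0}]' --fingers -1

```text
clock: 9.65
tool_pos: [0.4732, 0.2883, 0.0017]
orientation: [-180.0, 0.0, -104.7]
force: [-1.8, -0.8, 2.6]
opening: 0.0293
gripper_force: 30.0
```

>>> play_rows --motion '[{"x": 0,"y": 0,"z": -0.2,"rx": 0,"ry": 0,"rz": 0},{"x": 0,"y": 0,"z": -0.6,"rx": 0,"ry": 0,"rz": 0},{"x": 0,"y": 0,"z": -1,"rx": 0,"ry": 0,"rz": 0},{"x": 0,"y": 0,"z": -1,"rx": 0,"ry": 0,"rz": 0},{"x": 0,"y": 0,"z": 0,"rx": 0,"ry": 0,"rz": 0},{"x": 0,"y": 0,"z": 0,"rx": 0,"ry": 0,"rz": 0}]'

```text
clock: 10.4
tool_pos: [0.473, 0.2881, 0.0718]
orientation: [180.0, 0.0, -104.7]
force: [1.0, 0.2, -1.7]
opening: 0.0294
gripper_force: 30.0
```

```bash
python3 - <<'E'
from h import *
go(st(0,197,70),st(0,85,48))
for n in("scene","side","wrist"): cv2.imwrite(f"pics/{n}2.png",cams.snapshot(n))
s=cv2.imread("pics/scene2.png")[180:320,250:420];d=cv2.imread("pics/side2.png")[150:310,250:420]
a=cv2.resize(s,(400,330),interpolation=2);b=cv2.resize(d,(400,330),interpolation=2);w=cv2.resize(cv2.imread("pics/wrist2.png")[:350],(400,219))
cv2.imwrite("pics/m2.png",np.vstack([np.hstack([a,b]),np.hstack([w,w*0])]))
E
```

```text
t 10.4 tcp [0.473  0.2881 0.0718] rpy [ 1.8000e+02  3.0000e-02 -1.0473e+02] F [ 1.   0.2 -1.7] op 0.0294 gf 30.0
[0.6346 0.1268 0.07  ] units [ 4.6  -7.89  0.07]
[0.609  0.0178 0.048 ] units [ 4.48 -0.12  0.88]
```

View pics/m2.png

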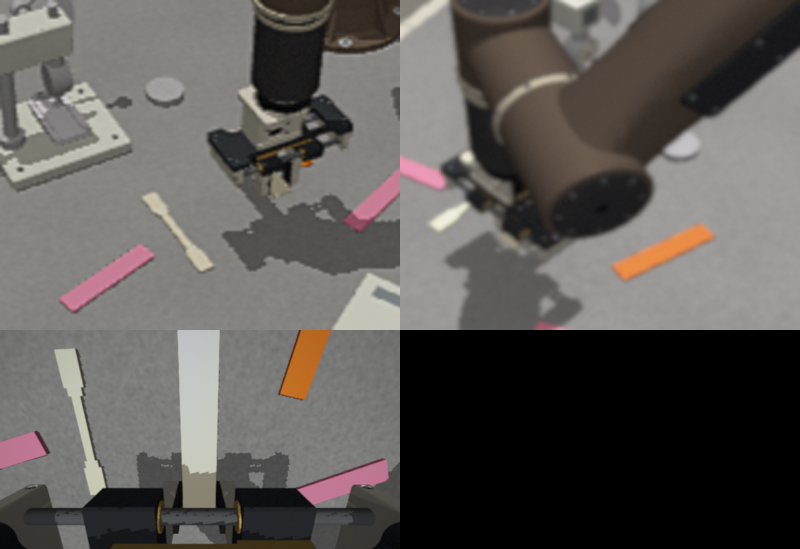

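The bar is held level, centred in the fingers and pointing towards the stand. I'll check the nest midline against the stand fit, and whether a physical camera sticks out of the gripper.

```bash
python3 - <<'E'
from h import *
s,d=Cam("scene"),Cam("side");w=cams.get_calibration("wrist")['position']
print('wristcam px',s.proj(w),d.proj(w))
im=cv2.imread("pics/scene2.png");u,v=s.proj(w)[0];
for n in(-1,):
    a=im[int(v)-50:int(v)+60,int(u)-60:int(u)+60].copy();a=cv2.resize(a,None,fx=3.3,fy=3.3,interpolation=2);cv2.circle(a,(200,167),8,(0,0,255),1)
b=cv2.resize(cv2.imread("pics/scene0.png")[205:250,255:300],None,fx=8,fy=8,interpolation=2)
for x in(-35,-21,0,21,35):
  for z,cc in((45,(0,0,255)),(50,(0,255,0))):
    for y in(55,-55):
      p=(s.proj(st(x,y,z))[0]-[255,205]+.5)*8;cv2.circle(b,tuple(p.astype(int).tolist()),2,cc,-1)
c=cv2.resize(cv2.imread("pics/side0.png")[170:215,305:350],None,fx=8,fy=8,interpolation=2)
for x in(-35,-21,0,21,35):
    for y in(55,-55):
      p=(d.proj(st(x,y,50))[0]-[305,170]+.5)*8;cv2.circle(c,tuple(p.astype(int).tolist()),2,(0,255,0),-1)
M=np.zeros((600,800,3),np.uint8);M[:a.shape[0]*1//1,:a.shape[1]][:]=a[:600]
M2=np.zeros((363,0,3),np.uint8)
L=[cv2.resize(i,(266,266)) if k==0 else cv2.resize(i,(266,266)) for k,i in enumerate((a,b,c))]
L=[cv2.resize(a,(240,220)),b,c]
M=np.zeros((585,800,3),np.uint8);M[:220,:240]=L[0];M[220:580,:360]=b;M[220:580,370:730]=c
cv2.imwrite("pics/m3.png",M)
E
```

```text
wristcam px [[356.15126414 208.11662338]] [[319.10967608 213.58491673]]
```

View pics/m3.png

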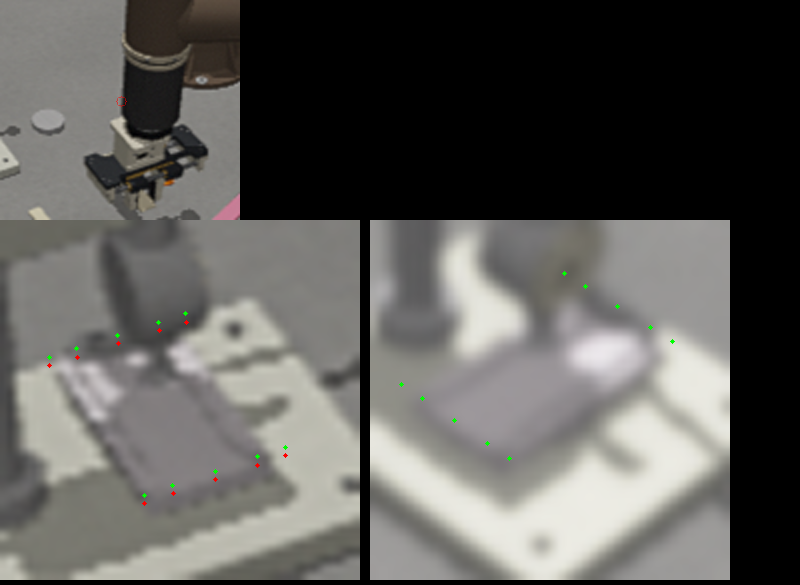

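No physical camera sticks out of the gripper, and the nest midline agrees with the stand fit to within about 3 mm. Next I'll carry the bar to just outside the nest mouth.

>>> play_rows --motion '[{"x": 0,"y": 0,"z": 0,"rx": 0,"ry": 0,"rz": -0.38},{"x": 0.4,"y": -0.8,"z": 0,"rx": 0,"ry": 0,"rz": 0},{"x": 0.4,"y": -0.8,"z": 0,"rx": 0,"ry": 0,"rz": 0},{"x": 0.4,"y": -0.8,"z": 0,"rx": 0,"ry": 0,"rz": 0},{"x": 0.4,"y": -0.8,"z": 0,"rx": 0,"ry": 0,"rz": 0},{"x": 0.4,"y": -0.8,"z": 0,"rx": 0,"ry": 0,"rz": 0},{"x": 0.4,"y": -0.8,"z": 0,"rx": 0,"ry": 0,"rz": 0},{"x": 0.4,"y": -0.8,"z": 0,"rx": 0,"ry": 0,"rz": 0},{"x": 0.4,"y": -0.8,"z": 0,"rx": 0,"ry": 0,"rz": 0},{"x": 0.4,"y": -0.8,"z": 0,"rx": 0,"ry": 0,"rz": 0},{"x": 0.4,"y": -0.8,"z": 0,"rx": 0,"ry": 0,"rz": 0},{"x": 0,"y": 0,"z": 0,"rx": 0,"ry": 0,"rz": 0},{"x": 0,"y": 0,"z": 0,"rx": 0,"ry": 0,"rz": 0}]'

```text
clock: 12.18
tool_pos: [0.645, 0.1449, 0.0713]
orientation: [180.0, -0.0, -103.2]
force: [-0.4, -0.4, 0.1]
opening: 0.0292
gripper_force: 30.0
```

```bash
python3 - <<'E'
from h import *
go(st(0,197,49),st(0,176,49),st(0,85,48))
E
```

```text
t 12.18 tcp [0.645  0.1449 0.0713] rpy [ 1.7998e+02 -1.0000e-02 -1.0322e+02] F [-0.4 -0.4  0.1] op 0.0292 gf 30.0
[0.6346 0.1268 0.049 ] units [0.8  0.24 0.89]
[0.6298 0.1063 0.049 ] units [ 0.84 -0.    0.  ]
[0.609  0.0178 0.048 ] units [ 3.64 -0.    0.04]
```

>>> play_rows --motion '[{"x": 0.4,"y": 0.12,"z": 0.45,"rx": 0,"ry": 0,"rz": 0},{"x": 0.4,"y": 0.12,"z": 0.44,"rx": 0,"ry": 0,"rz": 0},{"x": 0,"y": 0,"z": 0,"rx": 0,"ry": 0,"rz": 0},{"x": 0.2,"y": 0,"z": 0,"rx": 0,"ry": 0,"rz": 0},{"x": 0.2,"y": 0,"z": 0,"rx": 0,"ry": 0,"rz": 0},{"x": 0.2,"y": 0,"z": 0,"rx": 0,"ry": 0,"rz": 0},{"x": 0.2,"y": 0,"z": 0,"rx": 0,"ry": 0,"rz": 0},{"x": 0,"y": 0,"z": 0,"rx": 0,"ry": 0,"rz": 0}]'

```text
clock: 13.18
tool_pos: [0.6301, 0.1072, 0.0494]
orientation: [-180.0, 0.0, -103.2]
force: [-0.7, 0.0, -0.2]
opening: 0.0296
gripper_force: 30.0
```

```bash
python3 - <<'E'
from h import *
go(st(0,85,48))
im=cams.snapshot("wrist");c=Cam("wrist")
print(c.proj([st(x,y,z) for x,y,z in((0,55,47),(21,55,50),(-21,55,50),(16.5,45,50))]).round(0))
cv2.imwrite("pics/w4.png",np.hstack([cv2.resize(im[:200,220:420],(500,500),interpolation=2),cv2.resize(cams.snapshot("scene")[205:255,245:295],(300,300),interpolation=2).repeat(1,0) if 0 else cv2.copyMakeBorder(cv2.resize(cams.snapshot("scene")[205:265,255:315],(300,300),interpolation=2),0,200,0,0,0)]))
E
```

```text
t 13.18 tcp [0.6301 0.1072 0.0494] rpy [-180.      0.   -103.22] F [-0.7  0.  -0.2] op 0.0296 gf 30.0
[0.609  0.0178 0.048 ] units [3.67 0.   0.06]
[[319.  15.]
 [272.  14.]
 [365.  14.]
 [281. -12.]]
```

View pics/w4.png

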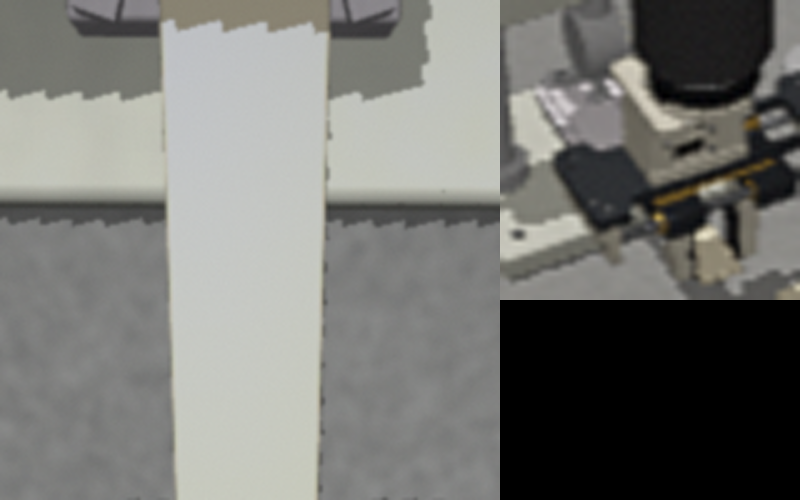

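The wrist crop shows the bar mid-line at x≈246 and the plate end spanning 70–400, so its middle is at ≈236. The bar is about 2 mm too far to the right in the picture (towards stand −x). The base edge is square to it. I'll shift 2 mm and slide in.

>>> play_rows --motion '[{"x": 0,"y": -0.08,"z": 0,"rx": 0,"ry": 0,"rz": 0},{"x": 0.2,"y": 0,"z": 0,"rx": 0,"ry": 0,"rz": 0},{"x": 0.2,"y": 0,"z": 0,"rx": 0,"ry": 0,"rz": 0},{"x": 0.2,"y": 0,"z": 0,"rx": 0,"ry": 0,"rz": 0},{"x": 0.2,"y": 0,"z": 0,"rx": 0,"ry": 0,"rz": 0},{"x": 0.2,"y": 0,"z": 0,"rx": 0,"ry": 0,"rz": 0},{"x": 0,"y": 0,"z": 0,"rx": 0,"ry": 0,"rz": 0}]'

```text
clock: 14.15
tool_pos: [0.6263, 0.0824, 0.0494]
orientation: [180.0, 0.0, -103.2]
force: [0.4, -0.9, -0.4]
opening: 0.0297
gripper_force: 30.0
```

```bash
python3 - <<'E'
from h import *
go(st(2,85,48))
im=cams.snapshot("wrist")
cv2.imwrite("pics/w5.png",cv2.resize(im[:170,220:420],(700,595),interpolation=2))
E
```

```text
t 14.15 tcp [0.6263 0.0824 0.0494] rpy [ 180.      0.   -103.22] F [ 0.4 -0.9 -0.4] op 0.0297 gf 30.0
[0.611  0.0173 0.048 ] units [2.68 0.   0.05]
```

View pics/w5.png

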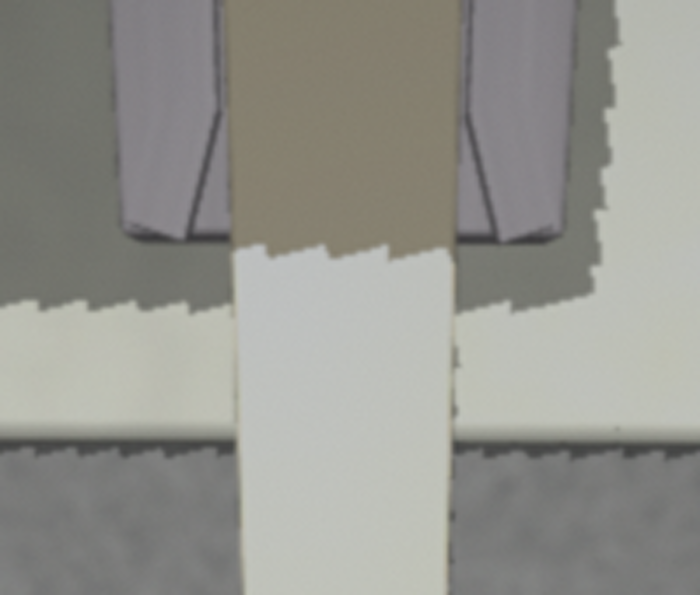

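The bar sits centred between the rails, with rail edges at 217 and 467 and bar edges at 230 and 458. I'll push on to near the stop.

>>> play_rows --motion '[{"x": 0.3,"y": 0,"z": 0,"rx": 0,"ry": 0,"rz": 0},{"x": 0.3,"y": 0,"z": 0,"rx": 0,"ry": 0,"rz": 0},{"x": 0.3,"y": 0,"z": 0,"rx": 0,"ry": 0,"rz": 0},{"x": 0.3,"y": 0,"z": 0,"rx": 0,"ry": 0,"rz": 0},{"x": 0.3,"y": 0,"z": 0,"rx": 0,"ry": 0,"rz": 0},{"x": 0.3,"y": 0,"z": 0,"rx": 0,"ry": 0,"rz": 0},{"x": 0.3,"y": 0,"z": 0,"rx": 0,"ry": 0,"rz": 0},{"x": 0.2,"y": 0,"z": 0.04,"rx": 0,"ry": 0,"rz": 0},{"x": 0.1,"y": 0,"z": 0.03,"rx": 0,"ry": 0,"rz": 0},{"x": 0,"y": 0,"z": 0,"rx": 0,"ry": 0,"rz": 0}]'

```text
clock: 15.45
tool_pos: [0.6126, 0.0243, 0.0475]
orientation: [180.0, -0.0, -103.2]
force: [-0.9, 0.2, -0.4]
opening: 0.0291
gripper_force: 30.0
```

>>> play_rows --motion '[{"x": 0.06,"y": 0,"z": 0,"rx": 0,"ry": 0,"rz": 0},{"x": 0.06,"y": 0,"z": 0,"rx": 0,"ry": 0,"rz": 0},{"x": 0,"y": 0,"z": 0,"rx": 0,"ry": 0,"rz": 0}]'

```text
clock: 15.82
tool_pos: [0.612, 0.0215, 0.0476]
orientation: [-180.0, 0.0, -103.2]
force: [-0.2, 0.2, 0.5]
opening: 0.0291
gripper_force: 30.0
```

>>> play_rows --motion '[{"x": 0.06,"y": 0,"z": 0,"rx": 0,"ry": 0,"rz": 0},{"x": 0.06,"y": 0,"z": 0,"rx": 0,"ry": 0,"rz": 0},{"x": 0,"y": 0,"z": 0,"rx": 0,"ry": 0,"rz": 0}]'

```text
clock: 16.2
tool_pos: [0.6112, 0.0185, 0.0475]
orientation: [180.0, -0.0, -103.2]
force: [0.4, -0.0, -0.0]
opening: 0.0292
gripper_force: 30.0
```

>>> play_rows --motion '[{"x": 0.06,"y": 0,"z": 0,"rx": 0,"ry": 0,"rz": 0},{"x": 0,"y": 0,"z": 0,"rx": 0,"ry": 0,"rz": 0}]'

```text
clock: 16.45
tool_pos: [0.6109, 0.017, 0.0475]
orientation: [180.0, -0.0, -103.2]
force: [0.7, 0.1, 0.3]
opening: 0.0295
gripper_force: 30.0
```

>>> play_rows --motion '[{"x": 0.06,"y": 0,"z": 0,"rx": 0,"ry": 0,"rz": 0},{"x": 0,"y": 0,"z": 0,"rx": 0,"ry": 0,"rz": 0}]'

```text
clock: 16.7
tool_pos: [0.6106, 0.0156, 0.0476]
orientation: [-180.0, 0.0, -103.2]
force: [-1.0, -0.4, -0.7]
opening: 0.0292
gripper_force: 30.0
```

>>> play_rows --motion '[{"x": 0.06,"y": 0,"z": 0,"rx": 0,"ry": 0,"rz": 0},{"x": 0,"y": 0,"z": 0,"rx": 0,"ry": 0,"rz": 0}]'

```text
clock: 16.95
tool_pos: [0.6111, 0.0152, 0.0478]
orientation: [-179.9, 0.1, -103.2]
force: [1.1, 5.3, 0.7]
opening: 0.0294
gripper_force: 30.0
```

The bar has reached the stop (about 5 N). Now I'll lower it onto the floor.

>>> play_rows --motion '[{"x": 0,"y": 0,"z": 0.03,"rx": 0,"ry": 0,"rz": 0},{"x": 0,"y": 0,"z": 0.02,"rx": 0,"ry": 0,"rz": 0},{"x": 0,"y": 0,"z": 0,"rx": 0,"ry": 0,"rz": 0}]'

```text
clock: 17.32
tool_pos: [0.6111, 0.0152, 0.0466]
orientation: [-179.9, 0.1, -103.2]
force: [-0.0, 4.8, 0.5]
opening: 0.0292
gripper_force: 30.0
```

>>> play_rows --motion '[{"x": 0.04,"y": 0,"z": 0.02,"rx": 0,"ry": 0,"rz": 0},{"x": 0,"y": 0,"z": 0,"rx": 0,"ry": 0,"rz": 0}]'

```text
clock: 17.58
tool_pos: [0.6114, 0.015, 0.0465]
orientation: [-179.9, 0.2, -103.2]
force: [0.1, 9.5, 1.9]
opening: 0.0294
gripper_force: 30.0
```

>>> play_rows --motion '[{"x": 0,"y": 0,"z": 0,"rx": 0,"ry": 0,"rz": 0},{"x": 0,"y": 0,"z": 0,"rx": 0,"ry": 0,"rz": 0},{"x": 0,"y": 0,"z": 0,"rx": 0,"ry": 0,"rz": 0},{"x": 0,"y": 0,"z": 0,"rx": 0,"ry": 0,"rz": 0},{"x": 0,"y": 0,"z": -0.2,"rx": 0,"ry": 0,"rz": 0},{"x": 0,"y": 0,"z": -0.6,"rx": 0,"ry": 0,"rz": 0},{"x": 0,"y": 0,"z": -1,"rx": 0,"ry": 0,"rz": 0},{"x": 0,"y": 0,"z": -1,"rx": 0,"ry": 0,"rz": 0},{"x": 0,"y": 0,"z": -1,"rx": 0,"ry": 0,"rz": 0},{"x": 0,"y": 0,"z": -1,"rx": 0,"ry": 0,"rz": 0},{"x": 0,"y": 0,"z": -1,"rx": 0,"ry": 0,"rz": 0},{"x": 0,"y": 0,"z": -1,"rx": 0,"ry": 0,"rz": 0},{"x": 0,"y": 0,"z": 0,"rx": 0,"ry": 0,"rz": 0}]' --fingers 0.1

```text
clock: 19.2
tool_pos: [0.6113, 0.0133, 0.2195]
orientation: [-179.7, 0.1, -103.2]
force: [-0.1, 1.0, -0.8]
opening: 0.0483
gripper_force: 0.0
```

```bash
python3 - <<'E'
from h import *
go();im=cams.snapshot("wrist");cv2.imwrite("pics/w6.png",im)
c=Cam("wrist")
print(c.proj([st(x,y,z) for x,y,z in((2,105,51),(17,105,51),(-13,105,51),(2,55,50),(2,85,22))]).round(0))
print(ctrl.get_obs()['joint_pos'].round(1))
# bar end scan down the centre column and edges at a row
u,v=c.proj(st(2,80,51))[0].astype(int);print('col',u,im[v-20:v+90:3,u].mean(1).round().astype(int),v-20)
E
```

```text
t 19.2 tcp [0.6113 0.0133 0.2195] rpy [-1.7972e+02  1.3000e-01 -1.0318e+02] F [-0.1  1.  -0.8] op 0.0483 gf 0.0
[[319. 206.]
 [306. 206.]
 [333. 206.]
 [319. 161.]
 [319. 182.]]
[ 19.6  14.8  -8.7   0.  -66.3 -32.8]
col 319 [190 189 189 188 188 189 188 187 187 188 141 125 126  75  74  77  78  74
  75  77  72  75  76  76  74  76  77  78  73 119 124 120 123 118 120 120
 119] 163
```

>>> play_rows --motion '[{"x": 0,"y": 0,"z": -1,"rx": 0,"ry": 0,"rz": 1},{"x": 0,"y": 0,"z": -1,"rx": 0,"ry": 0,"rz": 1},{"x": 0,"y": 0,"z": -1,"rx": 0,"ry": 0,"rz": 1},{"x": 0,"y": 0,"z": -1,"rx": 0,"ry": 0,"rz": 1},{"x": 0,"y": 0,"z": -1,"rx": 0,"ry": 0,"rz": 1},{"x": 0,"y": 0,"z": -1,"rx": 0,"ry": 0,"rz": 1},{"x": 0,"y": 0,"z": 0,"rx": 0,"ry": 0,"rz": 1},{"x": 0,"y": 0,"z": 0,"rx": 0,"ry": 0,"rz": 1},{"x": 0,"y": 0,"z": 0,"rx": 0,"ry": 0,"rz": 1},{"x": 0,"y": 0,"z": 0,"rx": 0,"ry": 0,"rz": 1},{"x": 0,"y": 0,"z": 0,"rx": 0,"ry": 0,"rz": 1},{"x": 0,"y": 0,"z": 0,"rx": 0,"ry": 0,"rz": 1},{"x": 0,"y": 0,"z": 0,"rx": 0,"ry": 0,"rz": 1},{"x": 0,"y": 0,"z": 0,"rx": 0,"ry": 0,"rz": 1},{"x": 0,"y": 0,"z": 0,"rx": 0,"ry": 0,"rz": 1},{"x": 0,"y": 0,"z": 0,"rx": 0,"ry": 0,"rz": 1},{"x": 0,"y": 0,"z": 0,"rx": 0,"ry": 0,"rz": 1},{"x": 0,"y": 0,"z": 0,"rx": 0,"ry": 0,"rz": 1},{"x": 0,"y": 0,"z": 0,"rx": 0,"ry": 0,"rz": 1},{"x": 0,"y": 0,"z": 0,"rx": 0,"ry": 0,"rz": 1}]'

```text
clock: 21.75
tool_pos: [0.6096, 0.0132, 0.3652]
orientation: [-180.0, -0.1, 176.7]
force: [0.3, -0.3, -0.0]
opening: 0.048
gripper_force: 0.0
```

>>> play_rows --motion '[{"x": 0,"y": 0,"z": 0,"rx": 0,"ry": 0,"rz": 1},{"x": 0,"y": 0,"z": 0,"rx": 0,"ry": 0,"rz": 1},{"x": 0,"y": 0,"z": 0,"rx": 0,"ry": 0,"rz": 0.5},{"x": 0,"y": 0,"z": 0,"rx": 0,"ry": 0,"rz": 0}]'

```text
clock: 22.25
tool_pos: [0.6099, 0.0132, 0.3655]
orientation: [-180.0, -0.0, 166.8]
force: [-0.1, 1.0, 1.2]
opening: 0.0485
gripper_force: 0.0
```

```bash
python3 - <<'E'
from h import *
k=st(-97.7+1,-78,0);print(k)
go((k[0],k[1],.345),(k[0],k[1],.268));print(ctrl.get_obs()['joint_pos'].round(1))
E
```

```text
[ 0.47764355 -0.11885763  0.        ]
t 22.25 tcp [0.6099 0.0132 0.3655] rpy [-1.7999e+02 -3.0000e-02  1.6684e+02] F [-0.1  1.   1.2] op 0.0485 gf 0.0
[ 0.4776 -0.1189  0.345 ] units [ 3.95 -6.35  0.82]
[ 0.4776 -0.1189  0.268 ] units [-0.    0.    3.08]
[  19.6   11.3    5.7   -0.   -84.4 -122.7]
```

>>> play_rows --motion '[{"x": 0.2,"y": -0.8,"z": 0,"rx": 0,"ry": 0,"rz": 0},{"x": 0.2,"y": -0.8,"z": 0,"rx": 0,"ry": 0,"rz": 0},{"x": 0.2,"y": -0.8,"z": 0,"rx": 0,"ry": 0,"rz": 0},{"x": 0.2,"y": -0.8,"z": 0,"rx": 0,"ry": 0,"rz": 0},{"x": 0.2,"y": -0.8,"z": 0,"rx": 0,"ry": 0,"rz": 0},{"x": 0.2,"y": -0.8,"z": 0,"rx": 0,"ry": 0,"rz": 0},{"x": 0.2,"y": -0.8,"z": 0,"rx": 0,"ry": 0,"rz": 0},{"x": 0.2,"y": -0.8,"z": 0,"rx": 0,"ry": 0,"rz": 0},{"x": 0,"y": 0,"z": 0,"rx": 0,"ry": 0,"rz": 0},{"x": 0,"y": 0,"z": 0,"rx": 0,"ry": 0,"rz": 0}]'

```text
clock: 23.5
tool_pos: [0.5346, -0.1336, 0.3658]
orientation: [180.0, 0.0, 166.8]
force: [0.6, -0.2, -0.1]
opening: 0.0481
gripper_force: 0.0
```

```bash
python3 - <<'E'
from h import *
c=Cam("wrist");im=cams.snapshot("wrist");cv2.imwrite("pics/w7.png",im)
print(c.proj([st(-97.7,-78,287)]))
a=im.copy();q=c.proj([st(-97.7,-78,287)])[0];cv2.circle(a,tuple(q.astype(int).tolist()),4,(0,0,255),1)
w6=cv2.imread("pics/w6.png")[120:260,240:400]
cv2.imwrite("pics/m7.png",np.hstack([cv2.resize(a,(480,300)),cv2.resize(w6,(320,280),interpolation=2)[:300] if 0 else cv2.copyMakeBorder(cv2.resize(w6,(320,280),interpolation=2),0,20,0,0,0)]))
m=(im.max(2)<60).astype(np.uint8);N,L,s,ce=cv2.connectedComponentsWithStats(m)
for i in range(1,N):
    if s[i,4]>150:print(s[i],ce[i].round(1),c.plane(ce[i],.287).round(4))
go()
E
```

```text
[[320.71064684 136.32092013]]
[ 298  119   38   40 1178] [316.2 138.3] [ 0.4773 -0.1223  0.287 ]
[373 198  31   9 217] [387.  201.6] [ 0.5394 -0.0782  0.287 ]
[  0 201  31  46 709] [ 11.6 224.1] [ 0.4878 -0.3841  0.287 ]
[    0   222   640   178 61190] [316.5 332.2] [ 0.6512 -0.1631  0.287 ]
t 23.55 tcp [ 0.5347 -0.1333  0.3657] rpy [ 1.7999e+02 -1.0000e-02  1.6681e+02] F [ 0.3 -0.  -0.3] op 0.0481 gf 0.0
```

View pics/m7.png

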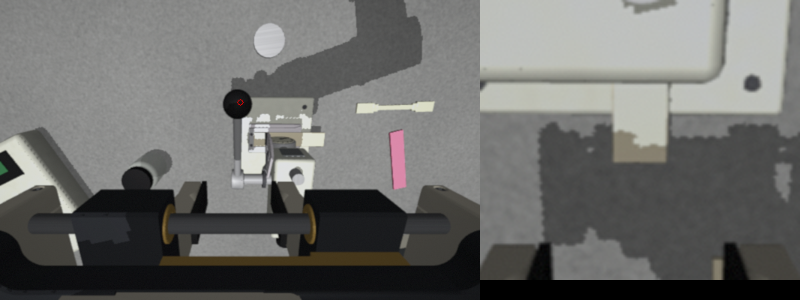

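The ball is at wrist pixel (316,138), which gives (0.477, -0.122) at its rest height. The inset shows the bar lying square in the nest with its end sticking out as expected (row ≈201). Now I'll go over the ball, down, and grip.

>>> play_rows --motion '[{"x": 0.8,"y": -0.03,"z": 0,"rx": 0,"ry": 0,"rz": 0},{"x": 0.8,"y": -0.03,"z": 0,"rx": 0,"ry": 0,"rz": 0},{"x": 0.73,"y": -0.03,"z": 0,"rx": 0,"ry": 0,"rz": 0},{"x": 0,"y": 0,"z": 0.6,"rx": 0,"ry": 0,"rz": 0},{"x": 0,"y": 0,"z": 0.7,"rx": 0,"ry": 0,"rz": 0},{"x": 0,"y": 0,"z": 0.7,"rx": 0,"ry": 0,"rz": 0},{"x": 0,"y": 0,"z": 0.7,"rx": 0,"ry": 0,"rz": 0},{"x": 0,"y": 0,"z": 0.7,"rx": 0,"ry": 0,"rz": 0},{"x": 0,"y": 0,"z": 0.5,"rx": 0,"ry": 0,"rz": 0},{"x": 0,"y": 0,"z": 0,"rx": 0,"ry": 0,"rz": 0},{"x": 0,"y": 0,"z": 0,"rx": 0,"ry": 0,"rz": 0}]'

```text
clock: 24.92
tool_pos: [0.4777, -0.1224, 0.2688]
orientation: [-180.0, 0.0, 166.8]
force: [0.1, 0.1, -0.0]
opening: 0.0485
gripper_force: 0.0
```

>>> play_rows --motion '[{"x": 0,"y": 0,"z": 0,"rx": 0,"ry": 0,"rz": 0},{"x": 0,"y": 0,"z": 0,"rx": 0,"ry": 0,"rz": 0},{"x": 0,"y": 0,"z": 0,"rx": 0,"ry": 0,"rz": 0},{"x": 0,"y": 0,"z": 0,"rx": 0,"ry": 0,"rz": 0},{"x": 0,"y": 0,"z": 0,"rx": 0,"ry": 0,"rz": 0}]' --fingers -1

```text
clock: 25.55
tool_pos: [0.4775, -0.1221, 0.2685]
orientation: [180.0, 0.0, 166.8]
force: [-0.2, 3.9, 2.1]
opening: 0.0285
gripper_force: 30.0
```

```bash
python3 - <<'E'
from h import *
go()
a=[0,.1,.2,.3,.4,.5,.56,.62,.68,.74,.8]
X=np.array([(145*np.cos(.6-q),145*np.sin(.6-q)) for q in a]);d=np.diff(X,axis=0)/25
for q,r in zip(a[1:],d):print(q,'x',r[0].round(3),'z',(-r[1]).round(3))
E
```

```text
t 25.55 tcp [ 0.4775 -0.1221  0.2685] rpy [1.7997e+02 2.0000e-02 1.6682e+02] F [-0.2  3.9  2.1] op 0.0285 gf 30.0
0.1 x 0.303 z 0.494
0.2 x 0.252 z 0.522
0.3 x 0.199 z 0.545
0.4 x 0.143 z 0.562
0.5 x 0.087 z 0.573
0.56 x 0.024 z 0.347
0.62 x 0.003 z 0.348
0.68 x -0.017 z 0.348
0.74 x -0.038 z 0.346
0.8 x -0.059 z 0.343
```

>>> play_rows --motion '[{"x": 0.15,"y": 0,"z": 0.24,"rx": 0,"ry": 0,"rz": 0},{"x": 0.15,"y": 0,"z": 0.25,"rx": 0,"ry": 0,"rz": 0},{"x": 0.13,"y": 0,"z": 0.26,"rx": 0,"ry": 0,"rz": 0},{"x": 0.12,"y": 0,"z": 0.26,"rx": 0,"ry": 0,"rz": 0},{"x": 0.1,"y": 0,"z": 0.27,"rx": 0,"ry": 0,"rz": 0},{"x": 0.1,"y": 0,"z": 0.27,"rx": 0,"ry": 0,"rz": 0},{"x": 0.07,"y": 0,"z": 0.28,"rx": 0,"ry": 0,"rz": 0},{"x": 0.07,"y": 0,"z": 0.28,"rx": 0,"ry": 0,"rz": 0}]'

```text
clock: 26.55
tool_pos: [0.456, -0.1171, 0.2152]
orientation: [180.0, 0.0, 166.8]
force: [1.0, 4.9, 3.7]
opening: 0.0284
gripper_force: 30.0
```

>>> play_rows --motion '[{"x": 0.04,"y": 0,"z": 0.29,"rx": 0,"ry": 0,"rz": 0},{"x": 0.04,"y": 0,"z": 0.29,"rx": 0,"ry": 0,"rz": 0},{"x": 0.02,"y": 0,"z": 0.29,"rx": 0,"ry": 0,"rz": 0},{"x": 0.01,"y": 0,"z": 0.29,"rx": 0,"ry": 0,"rz": 0},{"x": 0,"y": 0,"z": 0.23,"rx": 0,"ry": 0,"rz": 0},{"x": 0,"y": 0,"z": 0.17,"rx": 0,"ry": 0,"rz": 0},{"x": 0,"y": 0,"z": 0,"rx": 0,"ry": 0,"rz": 0}]'

```text
clock: 27.42
tool_pos: [0.4535, -0.1165, 0.1763]
orientation: [180.0, 0.0, 166.8]
force: [0.4, 5.5, 4.6]
opening: 0.0285
gripper_force: 30.0
```

```bash
python3 - <<'E'
from h import *
go()
c=Cam("scene");im=cams.snapshot("scene");cv2.imwrite("pics/s8.png",im)
cv2.imwrite("pics/d8.png",cams.snapshot("side"));cv2.imwrite("pics/w8.png",cams.snapshot("wrist"))
E
```

```text
t 27.43 tcp [ 0.4535 -0.1165  0.1763] rpy [1.7999e+02 5.0000e-02 1.6682e+02] F [0.4 5.5 4.6] op 0.0285 gf 30.0
```

>>> play_rows --motion '[{"x": -0.01,"y": 0,"z": 0.18,"rx": 0,"ry": 0,"rz": 0},{"x": -0.02,"y": 0,"z": 0.18,"rx": 0,"ry": 0,"rz": 0},{"x": -0.03,"y": 0,"z": 0.18,"rx": 0,"ry": 0,"rz": 0},{"x": -0.03,"y": 0,"z": 0.14,"rx": 0,"ry": 0,"rz": 0},{"x": 0,"y": 0,"z": 0.06,"rx": 0,"ry": 0,"rz": 0},{"x": 0,"y": 0,"z": 0,"rx": 0,"ry": 0,"rz": 0},{"x": 0,"y": 0,"z": 0,"rx": 0,"ry": 0,"rz": 0}]'

```text
clock: 28.45
tool_pos: [0.4557, -0.117, 0.1582]
orientation: [180.0, 0.1, 166.8]
force: [-0.0, 5.2, 5.0]
opening: 0.0284
gripper_force: 30.0
```

```bash
python3 - <<'E'
from h import *
go();o=ctrl.get_obs();z=o['tool_pos'][2]
print('lever',.6-np.arcsin((145*np.sin(.6)-(268.5-z*1e3))/145))
s=cams.snapshot("scene");d=cams.snapshot("side");w=cams.snapshot("wrist")
for n,i in zip("sdw",(s,d,w)):cv2.imwrite(f"pics/{n}9.png",i)
# ball in scene/side as dark blob near prediction
g=o['tool_pos']+np.array([0,0,.019])
for n in("scene","side"):print(n,Cam(n).proj(g).round(1))
a=cv2.resize(s[150:260,225:335],(400,400),interpolation=2);b=cv2.resize(w[:,160:560],(400,400),interpolation=2)
cv2.imwrite("pics/m9.png",np.hstack([a,b]))
E
```

```text
t 28.45 tcp [ 0.4557 -0.117   0.1582] rpy [1.7999e+02 6.0000e-02 1.6682e+02] F [-0.   5.2  5. ] op 0.0284 gf 30.0
lever 0.7975909774422532
scene [[293.6 179.3]]
side [[366.8 165.1]]
```

The ball height puts the lever at about 0.80, and the force matches the spring. I'll hold for the reading.

>>> play_rows --motion '[{"x": 0,"y": 0,"z": 0,"rx": 0,"ry": 0,"rz": 0},{"x": 0,"y": 0,"z": 0,"rx": 0,"ry": 0,"rz": 0},{"x": 0,"y": 0,"z": 0,"rx": 0,"ry": 0,"rz": 0},{"x": 0,"y": 0,"z": 0,"rx": 0,"ry": 0,"rz": 0},{"x": 0,"y": 0,"z": 0,"rx": 0,"ry": 0,"rz": 0},{"x": 0,"y": 0,"z": 0,"rx": 0,"ry": 0,"rz": 0},{"x": 0,"y": 0,"z": 0,"rx": 0,"ry": 0,"rz": 0},{"x": 0,"y": 0,"z": 0,"rx": 0,"ry": 0,"rz": 0},{"x": 0,"y": 0,"z": 0,"rx": 0,"ry": 0,"rz": 0},{"x": 0,"y": 0,"z": 0,"rx": 0,"ry": 0,"rz": 0},{"x": 0,"y": 0,"z": 0,"rx": 0,"ry": 0,"rz": 0},{"x": 0,"y": 0,"z": 0,"rx": 0,"ry": 0,"rz": 0},{"x": 0,"y": 0,"z": 0,"rx": 0,"ry": 0,"rz": 0},{"x": 0,"y": 0,"z": 0,"rx": 0,"ry": 0,"rz": 0},{"x": 0,"y": 0,"z": 0,"rx": 0,"ry": 0,"rz": 0},{"x": 0,"y": 0,"z": 0,"rx": 0,"ry": 0,"rz": 0},{"x": 0,"y": 0,"z": 0,"rx": 0,"ry": 0,"rz": 0},{"x": 0,"y": 0,"z": 0,"rx": 0,"ry": 0,"rz": 0},{"x": 0,"y": 0,"z": 0,"rx": 0,"ry": 0,"rz": 0},{"x": 0,"y": 0,"z": 0,"rx": 0,"ry": 0,"rz": 0}]'

```text
clock: 31.1
tool_pos: [0.4557, -0.117, 0.1582]
orientation: [180.0, 0.1, 166.8]
force: [0.1, 6.3, 5.6]
opening: 0.028
gripper_force: 30.0
```

>>> play_rows --motion '[{"x": 0,"y": 0,"z": 0,"rx": 0,"ry": 0,"rz": 0},{"x": 0,"y": 0,"z": 0,"rx": 0,"ry": 0,"rz": 0},{"x": 0,"y": 0,"z": 0,"rx": 0,"ry": 0,"rz": 0},{"x": 0,"y": 0,"z": 0,"rx": 0,"ry": 0,"rz": 0},{"x": 0,"y": 0,"z": 0,"rx": 0,"ry": 0,"rz": 0},{"x": 0,"y": 0,"z": 0,"rx": 0,"ry": 0,"rz": 0},{"x": 0,"y": 0,"z": 0,"rx": 0,"ry": 0,"rz": 0},{"x": 0,"y": 0,"z": 0,"rx": 0,"ry": 0,"rz": 0},{"x": 0,"y": 0,"z": 0,"rx": 0,"ry": 0,"rz": 0},{"x": 0,"y": 0,"z": 0,"rx": 0,"ry": 0,"rz": 0},{"x": 0,"y": 0,"z": 0,"rx": 0,"ry": 0,"rz": 0},{"x": 0,"y": 0,"z": 0,"rx": 0,"ry": 0,"rz": 0}]'

```text
clock: 32.6
tool_pos: [0.4557, -0.117, 0.1582]
orientation: [180.0, 0.1, 166.8]
force: [0.8, 5.8, 5.7]
opening: 0.0284
gripper_force: 30.0
```

```bash
python3 -c "
from h import *
go()
from plant import workorder
print(workorder.close_job())"
```

```text
t 32.6 tcp [ 0.4557 -0.117   0.1582] rpy [1.7998e+02 6.0000e-02 1.6683e+02] F [0.8 5.8 5.7] op 0.0284 gf 30.0
the job is handed in; nothing more can be done
None
```

The bar is in the nest against the end stop and released, and I held the lever at about 0.80 rad for 4 s and handed in still gripping it (lever angle worked out from the ball's height, pointer not seen; no verdict returned).

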